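# Cock the culture-dish tapper and load a dish

## Task

Make the dish tapper on the bench ready for use: draw its sprung hammer arm back by the knob until it has passed the catch, then, still holding the knob, ease it forward until the hair-trigger catch carries it, and only then let go; the arm must never snap back, nor be forced against the rubber buffer or the catch. Then set the small culture dish, kept level, centred on the round seat that the hammer has uncovered, leaving the arm cocked and the other things on the bench where they are.

Things in the scene. Friction and masses are not known exactly. Their poses are not given: they have to be found in the camera images.
- tapper: dish tapper: grey base plate 250 x 340 mm, 12 mm thick, fixed to the bench. Origin: on the bench surface, on the vertical pivot axis of the hammer arm; z up. The plate spans x -215 to +35, y -205 to +135 mm in its frame. The pivot post there is 18 mm thick, 64 mm high. The sprung arm is drawn back to a hair-trigger catch at the plate's near right (-x, -y)
- catch_mid (a point): middle of the range in which the catch may be set: where the arm's tip pin (8 mm thick, 155 mm from the pivot) hooks when joint swing is 1.05. Catch and buffer are clamped together anywhere from 0.85 to 1.25; the true place is not measured. Axes here: x outward from the pivot, y the way the arm is drawn
- catch_post (a point): post of the sear lever as for the mid setting (it shifts with the catch), 20 to 52 mm high; x outward, y the draw direction. The drawn pin pushes the sear's ramp aside (under 1 N extra, hardly felt), and it snaps in behind the pin by itself; its hook must never take over 15 N. All of it is under 56 mm high. Its thin tab, 213 mm from the pivot, fires the hooked arm at a nudge of a few newtons
- buffer_mid (a point): face of the rubber-faced spring buffer as for the mid setting (it shifts with the catch), top at 53 mm: the drawn arm's pin meets it 4 mm beyond the hooked position. It gives 1 mm per 3 N and must not take more than 12 N. After meeting it, ease the arm forward 4 mm: the catch then takes the load off the knob; if not, it had not passed the catch
- swing (a joint): turn of the hammer arm about the vertical pivot, rad: 0 at rest, hammer over the seat; grows counter-clockwise from above as the arm is drawn back. At q the arm points at 2.705 + q rad from the tapper's x axis (towards its y). A spring pulls it to 0: holding takes 0.29 N m at 0 and 0.42 more per rad (6 N at the knob when cocked); let go unhooked, it snaps back
- knob (a point): on the axis of the upright black round knob of the hammer arm, 18 mm thick, 51 to 93 mm above the bench; this point is at 75 mm, 125 mm from the pivot, and turns with the arm: x outward along the arm, y the way the arm is drawn. The arm bar below is 12 mm wide, 41 to 51 mm high; under the knob hangs a rubber hammer block 24 x 16 mm, down to 20 mm
- seat (a point): centre of the flat top of the round white dish seat, 44 mm across, 20 mm above the bench, 125 mm from the pivot; x outward from the pivot, y towards the drawn arm. On its -y side a rubber back stop 24 mm wide, 12 mm thick, 34 mm high leaves 6 mm from a centred dish, so hold the dish with the fingers on its +x and -x sides, open no wider than needed
- dish: small closed round culture dish, cream inside, 60 mm across, 15 mm high, 45 g, on the bench to the left of the tapper; origin under its centre, z up
- dish_stack: a stack of larger culture dishes, 90 mm across, 64 mm high; bystander, origin under its centre
- stain_bottle: an amber glass bottle with a black cap, 52 mm across, 110 mm high; bystander, origin under its centre
- slide_box: a small grey slide box with a white lid, 87 x 52 x 30 mm; bystander, origin under its centre
- specimen_jar: a glass jar, 60 mm across, 75 mm high; bystander, origin under its centre
Things that resemble listed ones, but are neither listed nor needed, are in the scene too. Of the things shaped like the dish, the cream one is meant.

How it is judged:
By the outcome, as a careful person would: the job done as asked, in the order asked, and still so for the second after the job is handed in, with the robot touching nothing.
It also fails if it takes over 72 s, if anything falls off the work surface, if the arm or the gripper's body presses on something with over 40 N, if the wrist force passes 120 N, or if a joint passes its speed limit or range.

## Robot

A 6-joint arm with a two-finger parallel gripper is mounted at the origin on the work surface. World frame = base frame: x ahead of the robot, y to its left, z up, the work surface at z = 0. Lengths are in m, angles in rad, forces in N, time in s.
With the tool pointing down it reaches from about 0.25 to 0.725 m from the base axis. Payload 9.7 kg.
Tool frame: the origin (TCP) lies at the very end of the fingers, on their centre line; the grasp point (between the pads) lies 19 mm behind it; z points along the fingers, y is the line along which they close (so a half turn about z gives the same grasp; the last joint's range is limited). The gripper opens to 85 mm and grips with 20 to 120 N. Pads are 22 mm wide; open, the fingers measure 114 mm over their backs; the gripper's body (76 mm by 85 mm) begins 54 mm behind the grasp point. The pads swing forward as they close: fully open they stand 13 mm farther back than shut.
Start: joints at [1.14, 0.087, 0.176, 1.66, 0, 1.571], TCP at [0.23, 0.5, 0.231] pointing down, gripper open.
Joint ranges: [-3.13, 3.13], [-0.85, 1.81], [-1.15, 1.24], [-2.2, 2.28], [-1.44, 1.52], [-3.14, 3.14]. Speed limits (rad/s): [2.22, 2.22, 2.57, 3.14, 3.14, 3.14].

## Interface

Orientations are given as a unit quaternion [w, x, y, z].
In Python, from cell import r, eyes gives the robot as it stands. The module is installed in compiled form; this text tells all that it offers.
- The arm moves only by the tool arm_command, never from a script. Its argument "commands" is a list of rows, each a list of 7 numbers: the shift along the tool's x, y, z scaled (see below), then the turn, a rotation vector about the tool's x, y, z scaled (see below), then the opening, from -1 (shut) to 1 (fully open). In form: [[dx, dy, dz, rx, ry, rz, hand], ...]. A call has 1 to 10 rows; each row is the pose to reach, as a shift and turn from the pose commanded when the call began, along the tool's axes at that moment; what a row does not reach only later rows make up. The controller multiplies each number of a shift by 15 cm and each number of a turn by pi/2 rad. A row lasts 1/10 s, in which the tool goes at most 50 mm and 8.59 degrees, less where a joint would pass 70% of its speed; a pose out of reach is approached as far as the arm can. A call with a number of a shift or a turn outside -1 to 1 is refused whole. A call with a gripper value outside its range is refused whole. The fingers move at their own pace and stop on an object; "grip_force" is the grip in N (left out, the last holds). Time passes only in rows, so rows that repeat a pose let the fingers close. It gives the time, the measured TCP pose, the force, the opening and the grip force at its end, in the units of the state.
- r.sense(): the state, without advancing time (a new reading comes with each control period).
- eyes.get_image(name): name is "scene" or "top" or "wrist"; returns the picture (420x560x3 uint8, red, green, blue); there is no depth.
- eyes.get_calibration(name): a dict with "vertical_fov" (degrees; the focal length in pixels is half the picture's height over the tangent of half this angle, whatever the lens; pixels are square), "cx", "cy" (the principal point, pixels), "R" (3x3) and "t" (3): a world point X has camera coordinates R X + t; the wrist camera has in their place "T_tool_cam" (4x4, takes a point from camera to tool coordinates, whose origin is the TCP and whose axes are the flange's). Camera axes: x right, y down, z forward; pixel columns grow to the right and rows downward; lengths in m; the calibration is good to about 2 mm. A picture is of the moment at which its call begins: read the wrist's pose just before it. get_calibration takes no time and is no camera call.
- r.close_job(): hands the job in; it is judged then, once.
The state is a dict: "clock": time; "qpos": joint angles; "qd": joint speeds; "tau": joint torques, N m; "tool_pos": TCP position; "orientation": TCP orientation; "contact_force": force on the tool from outside, world axes, zero at the start; "moment": the same for the moment, N m; "opening": opening from 0.0 (shut) to 1.0 (fully open); "grip_force": force on a finger pad.
Only numpy, scipy, OpenCV 4.12 (cv2) and the standard library are available. Lean on these libraries where they do the work, as an engineer would, in place of code of your own. Each camera call takes 0.05 s, during which the arm holds its last target. There are 200 camera calls.

## Working session

There is one attempt and no reset: what is moved stays moved. The work goes in short steps, Python scripts to look and compute and a tool call to move; the robot and the scene stay as the last step left them, time stands still between calls to the robot, and variables do not carry over. Pictures are saved under pics/ and viewed, at most 10 in all, crops included, and the job is handed in when it is done.

Besides the shell and the picture viewer there is one more tool, called after "Call:" in YAML: its name, and indented under it one key for each argument. arm_command: Moves the arm, as the interface text tells. Shifts and turns lie within -1 to 1; 1 stands for 15 cm of shift or pi/2 rad of turn. Its arguments: {"type":"object","properties":{"commands":{"type":"array","items":{"type":"array","items":{"type":"number"}}},"grip_force":{"type":"number"}},"required":["commands"]}

```bash
mkdir -p pics; cat > h.py <<'E'
import numpy as np, cv2
from cell import r, eyes
from scipy.spatial.transform import Rotation as Ro
def Rq(q): return Ro.from_quat([q[1],q[2],q[3],q[0]]).as_matrix()
def cam(name,s=None):
    c=eyes.get_calibration(name); f=210/np.tan(np.radians(c["vertical_fov"])/2)
    if name=="wrist":
        s=s or r.sense(); T=np.array(c["T_tool_cam"]); Rt=Rq(s["orientation"])
        Rwc=Rt@T[:3,:3]; o=Rt@T[:3,3]+np.array(s["tool_pos"])
    else:
        Rwc=np.array(c["R"]).T; o=-Rwc@np.array(c["t"])
    return dict(f=f,cx=c["cx"],cy=c["cy"],R=Rwc,o=o)
def ray(c,u,v):
    d=c["R"]@np.array([(u-c["cx"])/c["f"],(v-c["cy"])/c["f"],1]); return c["o"],d/np.linalg.norm(d)
def onz(c,u,v,z):
    o,d=ray(c,u,v); return o+d*(z-o[2])/d[2]
def proj(c,X):
    p=c["R"].T@(np.array(X)-c["o"]); return p[:2]/p[2]*c["f"]+[c["cx"],c["cy"]]
def two(c1,p1,c2,p2):
    o1,d1=ray(c1,*p1);o2,d2=ray(c2,*p2)
    A=np.stack([d1,-d2],1);t=np.linalg.lstsq(A,o2-o1,rcond=None)[0]
    a=o1+d1*t[0];b=o2+d2*t[1]; return (a+b)/2,np.linalg.norm(a-b)
def shot(name,fn):
    s=r.sense(); im=eyes.get_image(name); cv2.imwrite("pics/"+fn,im[:,:,::-1]); return cam(name,s),im
E
python3 - <<'E'
from h import *
for n in("scene","top"):
    c,im=shot(n,n+"0.png"); print(n,c["f"],c["cx"],c["cy"],c["o"],c["R"][:,2])
s=r.sense();print(s)
print(cam("wrist"),eyes.get_calibration("wrist")["T_tool_cam"])
E
```

```text
scene 529.1501920656016 277.9938835771762 209.13908957473703 [1.10389049 0.88818847 1.3262244 ] [-0.35848113 -0.52845736 -0.76956098]
top 505.3675010132317 277.9201806255087 219.85972651112718 [0.37044161 0.0164053  1.30481105] [ 0.10189223  0.00711869 -0.99476997]
{'clock': 0.1, 'qpos': array([ 1.14001913e+00,  8.74465131e-02,  1.75212439e-01,  1.65980177e+00,
       -3.12595830e-05,  1.57078540e+00]), 'qd': array([ 0.00059527,  0.00092604,  0.0023896 ,  0.00098422,  0.00173658,
       -0.00010093]), 'tau': array([-2.04432763e-03, -5.21560407e+01,  4.65653694e+01,  1.59733160e-02,
       -1.10880674e-05, -1.25182237e-05]), 'tool_pos': array([0.22959042, 0.49956394, 0.23063071]), 'orientation': array([-1.17194215e-04,  2.13721678e-01,  9.76894396e-01, -6.08779522e-04]), 'contact_force': array([-1.47095135,  0.10592878,  0.03626141]), 'moment': array([ 0.05771482, -0.04358489, -0.049099  ]), 'grip_force': 0.0, 'opening': 0.9990686369429862}
{'f': np.float64(325.86156662957757), 'cx': 274.4429222157629, 'cy': 209.0062121892667, 'R': array([[ 0.41846043,  0.87328964,  0.24951168],
       [ 0.9082321 , -0.4016603 , -0.11740301],
       [-0.00230789,  0.27574303, -0.96122862]]), 'o': array([0.16666664, 0.52831759, 0.37369176])} [[-9.84455411e-04 -9.61239954e-01 -2.75711409e-01  6.91775586e-02]
 [ 9.99998945e-01 -6.51725821e-04 -1.29842096e-03 -3.25348541e-04]
 [ 1.06840586e-03 -2.75712396e-01  9.61239582e-01 -1.43062927e-01]
 [ 0.00000000e+00  0.00000000e+00  0.00000000e+00  1.00000000e+00]]
```

View pics/top0.png

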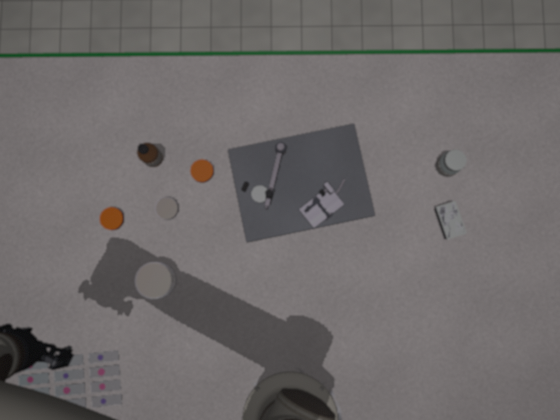

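View pics/scene0.png

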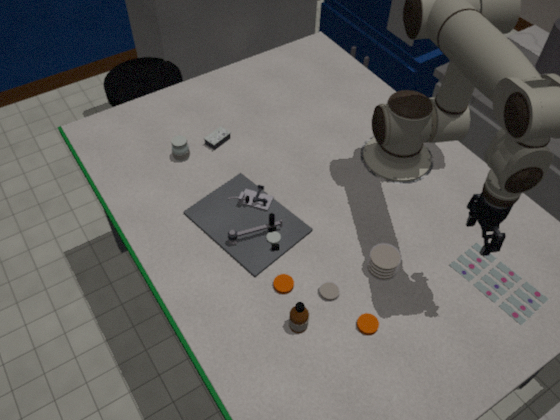

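The top view shows the tapper plate with corners near (229,149), (354,124), (375,215) and (247,242). The pivot is at (281,147), the knob at (270,194), the seat at (260,193) and the sear/buffer at about (322,205). The dish candidates are discs at (112,218), orange, (202,171), orange, and (168,208), cream. The cream one fits the text and appears at (329,291) in the scene view. I'll measure roughly and confirm with an enlarged crop.

```bash
python3 - <<'E'
from h import *
im=cv2.imread("pics/top0.png"); sc=cv2.imread("pics/scene0.png"); ct=cam("top"); cs=cam("scene")
h=cv2.cvtColor(im,cv2.COLOR_BGR2HSV)
g=im.astype(int)
print(im[180,330],im[208,168],im[100,200],im[171,202])
# plate: darker than the bench, region
m=((g.max(2)<105)).astype(np.uint8)
roi=np.zeros_like(m); roi[115:250,222:382]=1; m=cv2.morphologyEx(m*roi,cv2.MORPH_CLOSE,np.ones((15,15)))
cn=max(cv2.findContours(m,0,2)[0],key=cv2.contourArea); rc=cv2.minAreaRect(cn); print(rc)
P=np.array([onz(ct,*p,.012) for p in cv2.boxPoints(rc)]);print(P.round(4))
for n,p in dict(pivot=((281,147),.064),knob=((270,194),.075),dish=((168,208),.015),seat=((260,193),.02),stack=((154,281),.064),bottle=((148,149),.11)).items(): print(n,onz(ct,*p[0],p[1]).round(4))
print("dish 2view",two(ct,(168,208),cs,(329,290)))
a=cv2.resize(im[130:250,90:250],None,fx=2.5,fy=2.5,interpolation=2); b=cv2.resize(im[110:250,220:390],None,fx=2.3,fy=2.3,interpolation=2)
H=max(a.shape[0],b.shape[0]); o=np.zeros((H,a.shape[1]+b.shape[1],3),np.uint8);o[:a.shape[0],:a.shape[1]]=a;o[:b.shape[0],a.shape[1]:]=b
cv2.imwrite("pics/crop0.png",o)
E
```

```text
[83 78 78] [105 108 115] [117 117 122] [ 34  73 130]
((300.66180419921875, 182.19207763671875), (96.22222137451172, 132.33241271972656), 78.28752136230469)
[[ 0.6909  0.1601  0.012 ]
 [ 0.7605 -0.1793  0.012 ]
 [ 0.5118 -0.2244  0.012 ]
 [ 0.4444  0.1086  0.012 ]]
pivot [0.681  0.0167 0.064 ]
knob [0.5604 0.0444 0.075 ]
dish [0.5348 0.3087 0.015 ]
seat [0.5717 0.0713 0.02  ]
stack [0.3491 0.3287 0.064 ]
bottle [0.6666 0.3381 0.11  ]
dish 2view (array([0.53369681, 0.31247591, 0.00655619]), np.float64(0.005771023313623491))
```

View pics/crop0.png

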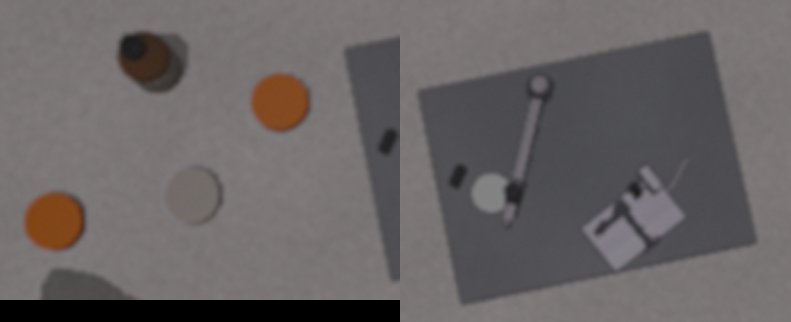

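The crop shows the cream disc at about (195,195) in the left half, which is (168,208) in the full top view, lying between two orange discs. That is the dish. I'll move to get a wrist view.

Call:
arm_command:
  commands:
    - [-1,-0.33,-0.07,0,0,0,1]
    - [-1,-0.33,-0.07,0,0,0,1]
    - [-1,-0.33,-0.07,0,0,0,1]
    - [-1,-0.33,-0.07,0,0,0,1]
    - [-1,-0.33,-0.07,0,0,0,1]

```text
clock: 0.6
tool_pos: [0.3463, 0.3911, 0.2417]
orientation: [-0.0, 0.215, 0.977, -0.0]
contact_force: [0.1, -0.2, -0.0]
opening: 0.999
grip_force: 0.0
```

Call:
arm_command:
  commands:
    - [-1,-0.33,-0.07,0,0,0,1]
    - [-1,-0.33,-0.07,0,0,0,1]
    - [-1,-0.33,-0.07,0,0,0,1]
    - [-1,-0.33,-0.07,0,0,0,1]
    - [-1,-0.33,-0.07,0,0,0,1]
    - [-1,-0.33,-0.07,0,0,0,1]
    - [-1,-0.33,-0.07,0,0,0,1]

```text
clock: 1.3
tool_pos: [0.4598, 0.2859, 0.2522]
orientation: [-0.0, 0.213, 0.977, 0.0]
contact_force: [0.2, 0.2, 0.3]
opening: 1.005
grip_force: 0.0
```

```bash
cat >> h.py <<'E'
def saveshot(fn):
    c,im=shot("wrist",fn+".png"); np.savez("pics/"+fn+".npz",**c); return c,im
def st():
    s=r.sense(); R=Rq(s["orientation"]); print("t",round(s["clock"],2),"p",s["tool_pos"].round(4),"yawx",round(np.arctan2(R[1,0],R[0,0])%(2*np.pi),4),"tilt",R[:,2].round(4),"q",s["qpos"].round(2),"F",s["contact_force"].round(2),"op",round(s["opening"],3),"g",s["grip_force"]); return s
def plan(xyz,yaw):
    "units for a move to xyz with tool x at yaw, tool down"
    s=r.sense();R=Rq(s["orientation"]);d=R.T@(np.array(xyz)-s["tool_pos"])/.15
    Rt=np.array([[np.cos(yaw),np.sin(yaw),0],[np.sin(yaw),-np.cos(yaw),0],[0,0,-1]])
    rv=Ro.from_matrix(R.T@Rt).as_rotvec()/(np.pi/2); print("move",d.round(3),"turn",rv.round(3))
E
python3 -c "
from h import *
st(); saveshot('wA')"
```

```text
t 1.3 p [0.4598 0.2859 0.2522] yawx 2.713 tilt [-4.e-04  1.e-04 -1.e+00] q [0.56 0.08 0.2  1.7  0.   0.98] F [0.19 0.22 0.31] op 1.005 g 0.0
```

View pics/wA.png

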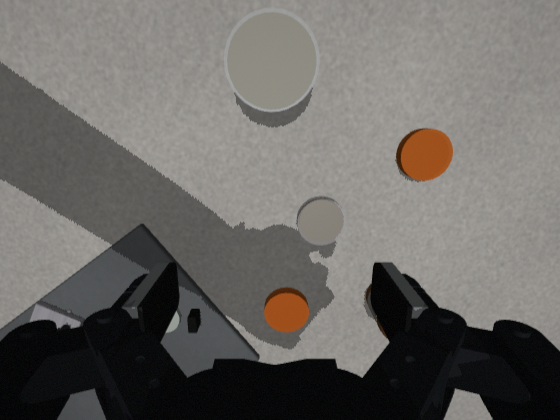

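The wrist view shows the cream dish at (320,220), orange discs at (425,154) and (286,311), and the tapper corner at lower left, hidden by a finger. The camera sees towards tool +x, so I'll turn to face the tapper.

Call:
arm_command:
  commands:
    - [-1,-0.8,-0.53,0,0,-0.9,1]
    - [-1,-0.8,-0.53,0,0,-0.9,1]
    - [-1,-0.8,-0.53,0,0,-0.9,1]
    - [-1,-0.8,-0.53,0,0,-0.9,1]
    - [-1,-0.8,-0.53,0,0,-0.9,1]
    - [-1,-0.8,-0.53,0,0,-0.9,1]
    - [-1,-0.8,-0.53,0,0,-0.9,1]
    - [-1,-0.8,-0.53,0,0,-0.9,1]
    - [-1,-0.8,-0.53,0,0,-0.9,1]
    - [-1,-0.8,-0.53,0,0,-0.9,1]

```text
clock: 2.35
tool_pos: [0.5467, 0.114, 0.3319]
orientation: [0.0, -0.475, 0.88, 0.0]
contact_force: [-0.3, 1.0, 0.1]
opening: 0.998
grip_force: 0.0
```

```bash
python3 -c "
from h import *
st(); saveshot('wB'); plan([.63,.08,.31],4.2)"
```

```text
t 2.35 p [0.5467 0.114  0.3319] yawx 4.132 tilt [ 0.e+00  1.e-04 -1.e+00] q [ 0.21  0.18  0.47  1.87  0.   -0.78] F [-0.33  0.96  0.09] op 0.998 g 0.0
move [-0.112 -0.589  0.146] turn [-0.    0.   -0.04]
```

View pics/wB.png

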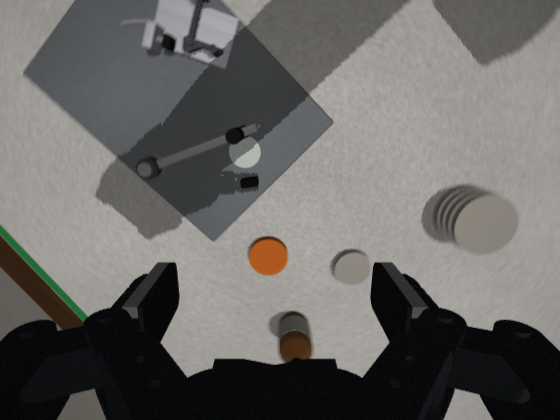

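The wrist view shows the pivot top at (147,167), knob top (235,135), seat (245,152), back stop (250,182), dish (351,266) and the catch/buffer assembly at about (195,30). I'll take a second view.

Call:
arm_command:
  commands:
    - [0.22,-0.8,0.2,0,0,0,1]
    - [0.22,-0.8,0.2,0,0,0,1]
    - [0.22,-0.8,0.2,0,0,0,1]
    - [0.22,-0.8,0.2,0,0,0,1]
    - [0.22,-0.8,0.2,0,0,0,1]
    - [0.22,-0.8,0.2,0,0,0,1]

```text
clock: 3.0
tool_pos: [0.6282, 0.02, 0.3025]
orientation: [0.0, -0.472, 0.882, -0.0]
contact_force: [-0.8, 0.5, 0.2]
opening: 1.006
grip_force: 0.0
```

```bash
python3 -c "
from h import *
st(); saveshot('wC')"
```

```text
t 3.0 p [0.6282 0.02   0.3025] yawx 4.1249 tilt [ 7.e-04  2.e-04 -1.e+00] q [ 0.03  0.34  0.61  1.84  0.   -0.95] F [-0.79  0.48  0.23] op 1.006 g 0.0
```

View pics/wC.png

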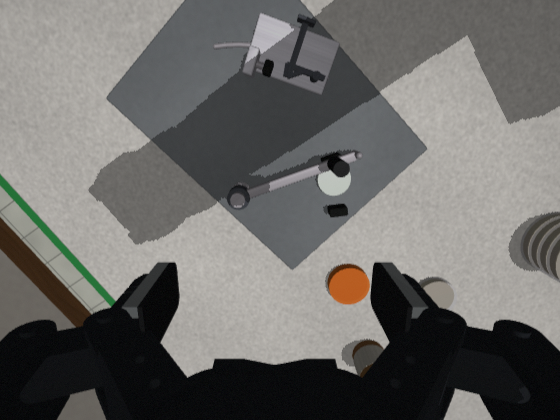

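View C shows pivot (238,197), knob top (337,163), seat (334,180), catch/buffer (295,55), and plate corners (107,98), (292,268), (427,149). Next I'll compute positions.

```bash
python3 - <<'E'
from h import *
ld=lambda n:{k:v for k,v in np.load(f"pics/{n}.npz").items()}
A,B,C=ld("wA"),ld("wB"),ld("wC"); im={k:cv2.imread(f"pics/w{k}.png") for k in "ABC"}
def sub(k,pts):
    g=cv2.cvtColor(im[k],cv2.COLOR_BGR2GRAY)
    return cv2.cornerSubPix(g,np.float32(pts).reshape(-1,1,2),(6,6),(-1,-1),(3,50,.01)).reshape(-1,2)
cB=sub("B",[(24,73),(213,241),(332,122)]);cC=sub("C",[(107,98),(292,268),(427,149)])
L=np.array([(.035,-.205),(.035,.135),(-.215,.135)])
for c,p in((B,cB),(C,cC)):
    W=np.array([onz(c,*q,.012)[:2] for q in p]); l=L-L.mean(0);w=W-W.mean(0)
    th=np.arctan2((l[:,0]*w[:,1]-l[:,1]*w[:,0]).sum(),(l*w).sum()); Rm=np.array([[np.cos(th),-np.sin(th)],[np.sin(th),np.cos(th)]])
    t=W.mean(0)-Rm@L.mean(0); print("tapper",t.round(4),"yaw",th.round(4),"res",((L@Rm.T+t-W)*1e3).round(1).tolist())
for p,q in zip(cB,cC): X,e=two(B,p,C,q);print("corner3d",X.round(4),e.round(4))
def blob(k,mask,near):
    cn=cv2.findContours(mask.astype(np.uint8),0,1)[0]
    cn=min([c for c in cn if cv2.contourArea(c)>60],key=lambda c:np.linalg.norm(c.reshape(-1,2).mean(0)-near)); return cn.reshape(-1,2)
def circ(c,pts,z):
    P=np.array([onz(c,*q,z)[:2] for q in pts]); a=np.linalg.lstsq(np.c_[2*P,np.ones(len(P))],(P**2).sum(1),rcond=None)[0]
    return a[:2],np.sqrt(a[2]+a[:2]@a[:2])
# seat
for k,c,n in(("B",B,(245,152)),("C",C,(334,182))):
    g=im[k].min(2); x,y=n; v=g[y-2:y+3,x-2:x+3].mean(); m=np.zeros_like(g);m[y-25:y+25,x-25:x+25]=1
    pts=cv2.convexHull(blob(k,(g>v*.8)*m,n)).reshape(-1,2); (u,w),rr=cv2.minEnclosingCircle(pts);print(k,"seat px",u,w,rr,"val",v,onz(c,u,w,.02).round(4),circ(c,pts,.02))
# dish
D={}
for k,c,n in(("A",A,(320,220)),("B",B,(351,266))):
    g=cv2.GaussianBlur(im[k],(5,5),0); print(k,g[n[1],n[0]],g[n[1]-40,n[0]-30])
print("pivot",two(B,(147,167),C,(238,196)),"knob",two(B,(235,134.5),C,(337,163)))
print("pivot@64",onz(B,147,167,.064).round(4),onz(C,238,196,.064).round(4),"knob@93",onz(B,235,134.5,.093).round(4),onz(C,341,166,.093).round(4))
o=np.hstack([cv2.resize(im["C"][140:225,220:370],None,fx=2.6,fy=2.6),cv2.resize(im["B"][225:310,290:420],None,fx=2.6,fy=2.6)])
cv2.imwrite("pics/crop1.png",o)
E
```

```text
tapper [0.6817 0.0188] yaw 0.207 res [[1.1, -1.6], [0.3, 0.8], [-1.4, 0.8]]
tapper [0.6819 0.0172] yaw 0.1973 res [[0.9, -1.7], [0.4, 1.2], [-1.3, 0.5]]
corner3d [ 0.7576 -0.1754  0.0089] 0.0026
corner3d [0.6914 0.1593 0.003 ] 0.0
corner3d [0.4456 0.1062 0.0127] 0.0013
B seat px 244.83090209960938 152.25502014160156 16.09609031677246 val 133.04 [0.5697 0.073  0.02  ] (array([0.57002145, 0.07354227]), np.float64(0.0215850068095257))
C seat px 334.1836242675781 179.4265594482422 16.57354736328125 val 188.08 [0.5693 0.0725 0.02  ] (array([0.57038619, 0.07430006]), np.float64(0.020178265560781946))
A [122 129 135] [146 151 153]
B [126 134 140] [161 166 168]
pivot (array([0.68212142, 0.01662051, 0.05096152]), np.float64(0.0022252843106377643)) knob (array([0.56003035, 0.04597352, 0.06829183]), np.float64(0.002592385627498987))
pivot@64 [0.6777 0.0184 0.064 ] [0.6782 0.0141 0.064 ] knob@93 [0.5579 0.0473 0.093 ] [0.5591 0.0448 0.093 ]
```

View pics/crop1.png

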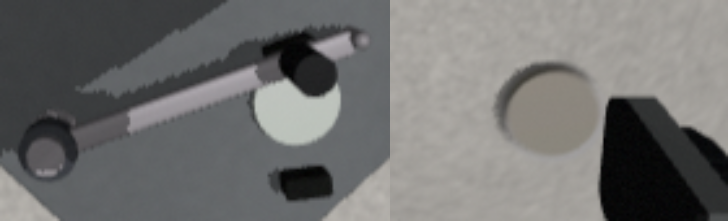

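The crop confirms the knob top at (340,168) and pivot top at (238,200) in C, and the dish as a cream disc with nothing on it in B. I'll refine these and plan the approach to the knob.

```bash
python3 - <<'E'
from h import *
ld=lambda n:{k:v for k,v in np.load(f"pics/{n}.npz").items()}
A,B,C=ld("wA"),ld("wB"),ld("wC")
print("knob",two(B,(234.5,136),C,(340.4,168.5)),onz(C,340.4,168.5,.093),"piv",onz(C,237.7,199.6,.064))
E={}
for k,n in(("A",(320,220)),("B",(351,266))):
    im=cv2.imread(f"pics/w{k}.png"); g=cv2.GaussianBlur(im,(5,5),0).astype(int); d=np.abs(g-g[n[1],n[0]]).max(2)
    m=(d<14).astype(np.uint8); roi=np.zeros_like(m); cv2.circle(roi,n,30,1,-1); m=cv2.morphologyEx(m*roi,cv2.MORPH_OPEN,np.ones((5,5)))
    cn=max(cv2.findContours(m,0,1)[0],key=cv2.contourArea); c={"A":A,"B":B}[k]
    e=cv2.fitEllipse(cv2.convexHull(cn)); E[k]=e[0]; print(k,e,onz(c,*e[0],.015).round(4), "diam",.030*2, max(e[1])/c["f"]*(c["o"][2]-.015))
print("dish",two(A,E["A"],B,E["B"]))
st(); plan([.5597,.0465,.16],2.907)
E
```

```text
knob (array([0.56035953, 0.04835213, 0.08608329]), np.float64(0.00037048672633941375)) [0.56106754 0.04678903 0.093     ] piv [0.68109555 0.0175413  0.064     ]
A ((320.63226318359375, 221.80908203125), (43.29108810424805, 47.714420318603516), 50.25142288208008) [0.5341 0.3133 0.015 ] diam 0.06 0.05567898395652599
B ((352.6937561035156, 268.4966125488281), (30.016263961791992, 37.25837707519531), 64.00355529785156) [0.5324 0.3116 0.015 ] diam 0.06 0.05258601727372085
dish (array([0.53340156, 0.31284901, 0.01400812]), np.float64(0.002157623610467352))
t 3.05 p [0.6282 0.0201 0.3027] yawx 4.1253 tilt [ 1.1e-03  2.0e-04 -1.0e+00] q [ 0.03  0.34  0.61  1.84  0.   -0.95] F [-0.38 -0.08  0.1 ] op 0.997 g 0.0
move [0.107 0.478 0.951] turn [-0.     0.001  0.776]
```

Call:
arm_command:
  commands:
    - [0.107,0.478,0.95,0,0,0.776,1]
    - [0.107,0.478,0.95,0,0,0.776,1]
    - [0.107,0.478,0.95,0,0,0.776,1]
    - [0.107,0.478,0.95,0,0,0.776,1]
    - [0.107,0.478,0.95,0,0,0.776,1]
    - [0.107,0.478,0.95,0,0,0.776,1]
    - [0.107,0.478,0.95,0,0,0.776,1]
    - [0.107,0.478,0.95,0,0,0.776,1]
    - [0.107,0.478,0.95,0,0,0.776,1]
    - [0.107,0.478,0.95,0,0,0.776,1]

```text
clock: 4.05
tool_pos: [0.5598, 0.0462, 0.1602]
orientation: [0.001, 0.117, 0.993, 0.0]
contact_force: [0.2, -0.8, 0.2]
opening: 1.0
grip_force: 0.0
```

```bash
python3 -c "
from h import *
st(); plan([.5603,.047,.061],2.907)"
```

```text
t 4.05 p [0.5598 0.0462 0.1602] yawx 2.9062 tilt [ 1.4e-03  1.0e-04 -1.0e+00] q [0.08 0.1  0.05 1.52 0.   0.32] F [ 0.25 -0.8   0.25] op 1.0 g 0.0
move [-0.001  0.006  0.661] turn [ 0.     0.001 -0.001]
```

Call:
arm_command:
  commands:
    - [0,0.006,0.66,0,0,0,0.2]
    - [0,0.006,0.66,0,0,0,0]
    - [0,0.006,0.66,0,0,0,0]
    - [0,0.006,0.66,0,0,0,0]
    - [0,0.006,0.66,0,0,0,0]
    - [0,0.006,0.66,0,0,0,0]
  grip_force: 40

```text
clock: 4.65
tool_pos: [0.5619, 0.0463, 0.0634]
orientation: [0.002, 0.118, 0.993, 0.0]
contact_force: [-1.0, -0.1, 0.0]
opening: 0.499
grip_force: 0.0
```

```bash
python3 -c "
from h import *
st(); saveshot('wD')"
```

```text
t 4.65 p [0.5619 0.0463 0.0634] yawx 2.9059 tilt [ 4.4e-03  4.0e-04 -1.0e+00] q [ 0.08  0.12 -0.12  1.33 -0.    0.32] F [-0.96 -0.08  0.02] op 0.499 g 0.0
```

View pics/wD.png

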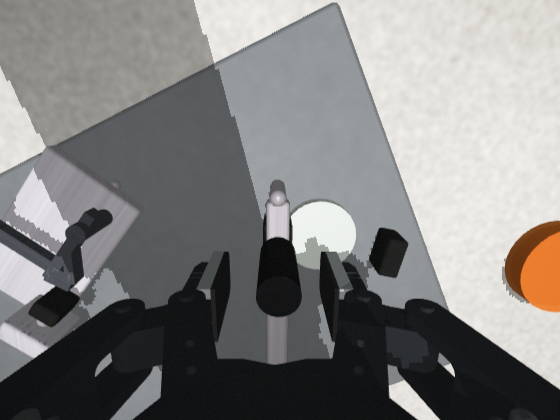

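The knob at (279,275) stands centred between the pads at x≈220 and 335. Closing.

Call:
arm_command:
  commands:
    - [0,0,0,0,0,0,-0.3]
    - [0,0,0,0,0,0,-0.5]
    - [0,0,0,0,0,0,-0.7]
    - [0,0,0,0,0,0,-1]
    - [0,0,0,0,0,0,-1]
    - [0,0,0,0,0,0,-1]
  grip_force: 40

```text
clock: 5.3
tool_pos: [0.5607, 0.0464, 0.061]
orientation: [0.001, 0.118, 0.993, 0.0]
contact_force: [-0.1, 2.2, 5.8]
opening: 0.195
grip_force: 38.9
```

```bash
cat >> h.py <<'E'
P=np.array([.6815,.0178])
def arm():
    s=st(); p=s["tool_pos"][:2]-P; a=np.arctan2(p[1],p[0])%(2*np.pi); t=np.array([-np.sin(a),np.cos(a)]); F=s["contact_force"][:2]
    q=a-2.907; print("q",round(q,4),"rad",np.hypot(*p).round(4),"Ftan",(F@t).round(2),"Frad",(F@p/np.hypot(*p)).round(2),"expect",-round((.29+.42*q)/.125,2)); return s,a
def rows(dqs,rad=None):
    "cumulative arm turns -> rows, tool turning with the arm about P"
    s,a=arm(); R=Rq(s["orientation"]); p=s["tool_pos"][:2]-P; rad=rad or np.hypot(*p)
    for d in dqs:
        n=rad*np.array([np.cos(a+d),np.sin(a+d)])+P-s["tool_pos"][:2]
        print([round(float(v),3) for v in R.T@np.r_[n,0]/.15],"rz",round(-d/(np.pi/2),4))
E
python3 -c "
from h import *
rows([.1,.2,.3,.4,.5,.6,.7])"
```

```text
t 5.3 p [0.5607 0.0464 0.061 ] yawx 2.9057 tilt [ 1.3e-03  6.0e-04 -1.0e+00] q [ 0.08  0.12 -0.12  1.33  0.    0.32] F [-0.12  2.21  5.84] op 0.195 g 38.9093542098999
q 0.002 rad 0.1241 Ftan -2.12 Frad 0.63 expect -2.33
[-0.004, -0.083, -0.0] rz -0.0637
[-0.017, -0.164, -0.0] rz -0.1273
[-0.038, -0.244, -0.0] rz -0.191
[-0.066, -0.322, -0.0] rz -0.2546
[-0.103, -0.396, -0.0] rz -0.3183
[-0.146, -0.467, -0.0] rz -0.382
[-0.196, -0.532, -0.0] rz -0.4456
```

```bash
python3 -c "
from h import *
rows([.03,.08,.15,.22,.29,.36,.43,.5,.55,.58])"
```

```text
t 5.3 p [0.5607 0.0464 0.061 ] yawx 2.9057 tilt [ 1.3e-03  6.0e-04 -1.0e+00] q [ 0.08  0.12 -0.12  1.33  0.    0.32] F [-0.12  2.21  5.84] op 0.195 g 38.9093542098999
q 0.002 rad 0.1241 Ftan -2.12 Frad 0.63 expect -2.33
[-0.0, -0.025, -0.0] rz -0.0191
[-0.003, -0.066, -0.0] rz -0.0509
[-0.01, -0.124, -0.0] rz -0.0955
[-0.021, -0.181, -0.0] rz -0.1401
[-0.035, -0.236, -0.0] rz -0.1846
[-0.054, -0.291, -0.0] rz -0.2292
[-0.076, -0.345, -0.0] rz -0.2737
[-0.103, -0.396, -0.0] rz -0.3183
[-0.123, -0.432, -0.0] rz -0.3501
[-0.137, -0.453, -0.0] rz -0.3692
```

Call:
arm_command:
  commands:
    - [0,-0.025,0,0,0,-0.019,-1]
    - [-0.003,-0.066,0,0,0,-0.051,-1]
    - [-0.01,-0.124,0,0,0,-0.096,-1]
    - [-0.021,-0.181,0,0,0,-0.14,-1]
    - [-0.035,-0.236,0,0,0,-0.185,-1]
    - [-0.054,-0.291,0,0,0,-0.229,-1]
    - [-0.076,-0.345,0,0,0,-0.274,-1]
    - [-0.103,-0.396,0,0,0,-0.318,-1]
    - [-0.123,-0.432,0,0,0,-0.35,-1]
    - [-0.137,-0.453,0,0,0,-0.369,-1]

```text
clock: 6.3
tool_pos: [0.5653, -0.0245, 0.061]
orientation: [0.001, -0.172, 0.985, 0.0]
contact_force: [2.4, 5.1, 5.2]
opening: 0.2
grip_force: 38.9
```

```bash
python3 -c "
from h import *
rows([.03,.07,.11,.15,.18,.2,.22],.125)"
```

```text
t 6.3 p [ 0.5653 -0.0245  0.061 ] yawx 3.4874 tilt [ 0.002   0.0014 -1.    ] q [-0.04  0.12 -0.11  1.33  0.   -0.39] F [2.43 5.14 5.23] op 0.2 g 38.945226073265076
q 0.5837 rad 0.1237 Ftan -4.0 Frad -4.04 expect -4.28
[0.009, -0.025, -0.0] rz -0.0191
[0.007, -0.058, -0.0] rz -0.0446
[0.004, -0.091, -0.0] rz -0.07
[-0.001, -0.125, -0.0] rz -0.0955
[-0.005, -0.149, -0.0] rz -0.1146
[-0.008, -0.166, -0.0] rz -0.1273
[-0.012, -0.182, -0.0] rz -0.1401
```

```bash
python3 -c "
from h import *
rows([.03,.07,.11,.15,.18,.21,.22],.1230)" | tail -7
```

```text
[-0.005, -0.025, -0.0] rz -0.0191
[-0.007, -0.057, -0.0] rz -0.0446
[-0.01, -0.09, -0.0] rz -0.07
[-0.014, -0.122, -0.0] rz -0.0955
[-0.018, -0.147, -0.0] rz -0.1146
[-0.023, -0.171, -0.0] rz -0.1337
[-0.025, -0.179, -0.0] rz -0.1401
```

Call:
arm_command:
  commands:
    - [-0.005,-0.025,0,0,0,-0.019,-1]
    - [-0.007,-0.057,0,0,0,-0.045,-1]
    - [-0.01,-0.09,0,0,0,-0.07,-1]
    - [-0.014,-0.122,0,0,0,-0.096,-1]
    - [-0.018,-0.147,0,0,0,-0.115,-1]
    - [-0.023,-0.171,0,0,0,-0.134,-1]
    - [-0.025,-0.179,0,0,0,-0.14,-1]
    - [-0.025,-0.179,0,0,0,-0.14,-1]

```text
clock: 7.1
tool_pos: [0.5772, -0.0483, 0.061]
orientation: [0.0, -0.278, 0.96, 0.0]
contact_force: [-2.2, 5.1, 7.9]
opening: 0.194
grip_force: 39.3
```

```bash
python3 -c "
from h import *
rows([.01,.02,.03,.04,.05])"
```

```text
t 7.1 p [ 0.5772 -0.0483  0.061 ] yawx 3.7057 tilt [ 7.0e-04  1.2e-03 -1.0e+00] q [-0.08  0.16 -0.08  1.34  0.   -0.65] F [-2.2   5.08  7.9 ] op 0.194 g 39.25908386707306
q 0.7995 rad 0.1235 Ftan -5.47 Frad -0.86 expect -5.01
[-0.0, -0.008, -0.0] rz -0.0064
[-0.0, -0.016, -0.0] rz -0.0127
[-0.0, -0.025, -0.0] rz -0.0191
[-0.001, -0.033, -0.0] rz -0.0255
[-0.001, -0.041, -0.0] rz -0.0318
```

```bash
python3 - <<'E'
from h import *
c,im=saveshot('wE'); im=im[:,:,::-1].copy()
Cc={k:v for k,v in np.load("pics/wC.npz").items()}; iC=cv2.imread("pics/wC.png")
def mark(c,im,f,x0,y0,x1,y1):
    o=cv2.resize(im[y0:y1,x0:x1],None,fx=f,fy=f,interpolation=2)
    for q in np.arange(.8,1.31,.05):
        a=2.907+q
        for rr,z,col in((.155,.046,(0,0,255)),):
            u=(proj(c,[P[0]+rr*np.cos(a),P[1]+rr*np.sin(a),z])-[x0,y0])*f
            cv2.circle(o,tuple(int(v) for v in u),2,col,-1)
            u2=(proj(c,[P[0]+.1*np.cos(a),P[1]+.1*np.sin(a),z])-[x0,y0])*f
            cv2.line(o,tuple(int(v) for v in u),tuple(int(v) for v in u2),(0,255,0) if abs(q-1.05)<.01 else (255,255,0),1)
    return o
a=mark(Cc,iC,3,210,0,343,120); b=mark(c,im,1.4,0,0,280,280)
H=max(a.shape[0],b.shape[0]); o=np.zeros((H,a.shape[1]+b.shape[1],3),np.uint8);o[:a.shape[0],:a.shape[1]]=a;o[:b.shape[0],a.shape[1]:]=b
print(o.shape);cv2.imwrite("pics/mark.png",o)
E
```

```text
(392, 791, 3)
```

View pics/mark.png

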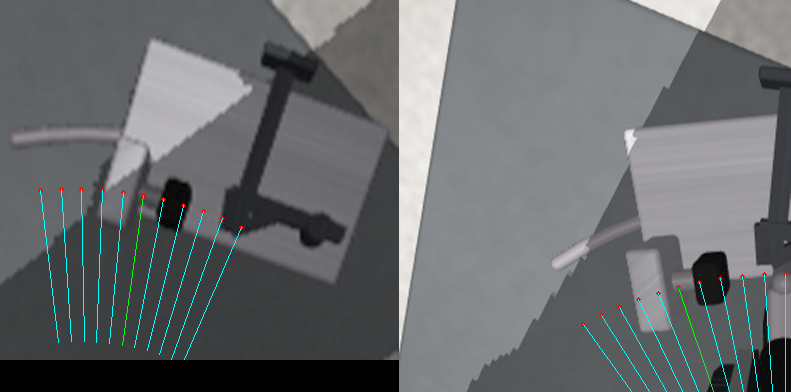

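The marked crop shows the black buffer's face at about q ≈ 0.93 on the pin's path, in both views. With the 4 mm pin radius the pin should touch near q ≈ 0.90, so the hook is at about 0.88. I'll approach gently.

Call:
arm_command:
  commands:
    - [0,-0.016,0,0,0,-0.013,-1]
    - [-0.001,-0.033,0,0,0,-0.026,-1]
    - [-0.001,-0.049,0,0,0,-0.038,-1]
    - [-0.001,-0.049,0,0,0,-0.038,-1]

```text
clock: 7.55
tool_pos: [0.5814, -0.0544, 0.061]
orientation: [0.001, -0.307, 0.952, 0.0]
contact_force: [-0.3, 3.7, 7.2]
opening: 0.2
grip_force: 39.2
```

```bash
python3 -c "
from h import *
rows([.01,.015])"
```

```text
t 7.55 p [ 0.5814 -0.0544  0.061 ] yawx 3.7657 tilt [ 0.001   0.0012 -1.    ] q [-0.09  0.17 -0.06  1.34  0.   -0.72] F [-0.26  3.74  7.25] op 0.2 g 39.2087584733963
q 0.8597 rad 0.1235 Ftan -3.18 Frad -1.98 expect -5.21
[-0.0, -0.008, -0.0] rz -0.0064
[-0.0, -0.012, -0.0] rz -0.0095
```

Call:
arm_command:
  commands:
    - [0,-0.01,0,0,0,-0.008,-1]
    - [0,-0.01,0,0,0,-0.008,-1]

```text
clock: 7.75
tool_pos: [0.5823, -0.0556, 0.061]
orientation: [0.001, -0.313, 0.95, 0.0]
contact_force: [-1.1, 3.7, 5.8]
opening: 0.194
grip_force: 39.2
```

```bash
cat >> h.py <<'E'
def avg(n=6):
    s=r.sense(); p=s["tool_pos"][:2]-P; a=np.arctan2(p[1],p[0])%(2*np.pi); t=np.array([-np.sin(a),np.cos(a)]); F=[]; Q=[]
    for i in range(n):
        eyes.get_image("top"); s=r.sense(); F.append(s["contact_force"]); Q.append(np.arctan2(*(s["tool_pos"][:2]-P)[::-1])%(2*np.pi)-2.907)
    F=np.array(F); ft=F[:,:2]@t; fr=F[:,:2]@p/np.hypot(*p); q=np.mean(Q)
    print("t",round(s["clock"],2),"q",q.round(4),"Ftan",ft.mean().round(2),"sd",ft.std().round(2),"Frad",fr.mean().round(2),"Fz",F[:,2].mean().round(1),"expect",-round((.29+.42*q)/.125,2),"g",round(s["grip_force"],1))
E
python3 -c "
from h import *
avg()"
```

```text
t 8.05 q 0.871 Ftan -3.57 sd 0.45 Frad -2.32 Fz 5.7 expect -5.25 g 39.2
```

Call:
arm_command:
  commands:
    - [0,-0.01,0,0,0,-0.008,-1]
    - [0,-0.01,0,0,0,-0.008,-1]

```text
clock: 8.25
tool_pos: [0.5831, -0.0567, 0.061]
orientation: [0.001, -0.319, 0.948, 0.0]
contact_force: [-1.5, 4.5, 4.8]
opening: 0.193
grip_force: 39.2
```

```bash
python3 -c "
from h import *
avg()"
```

```text
t 8.55 q 0.8824 Ftan -4.34 sd 0.57 Frad -2.42 Fz 6.3 expect -5.28 g 39.2
```

Call:
arm_command:
  commands:
    - [0,-0.01,0,0,0,-0.008,-1]
    - [0,-0.01,0,0,0,-0.008,-1]

```text
clock: 8.75
tool_pos: [0.584, -0.0579, 0.061]
orientation: [0.001, -0.325, 0.946, 0.0]
contact_force: [-1.4, 5.7, 6.5]
opening: 0.197
grip_force: 39.2
```

```bash
python3 -c "
from h import *
avg()"
```

```text
t 9.05 q 0.8944 Ftan -4.33 sd 0.52 Frad -2.49 Fz 6.2 expect -5.33 g 39.2
```

Call:
arm_command:
  commands:
    - [0,-0.008,0,0,0,-0.006,-1]
    - [0,-0.008,0,0,0,-0.006,-1]

```text
clock: 9.25
tool_pos: [0.5847, -0.0588, 0.061]
orientation: [0.001, -0.329, 0.944, 0.0]
contact_force: [-1.6, 6.3, 5.8]
opening: 0.197
grip_force: 39.2
```

```bash
python3 -c "
from h import *
avg()"
```

```text
t 9.55 q 0.904 Ftan -4.22 sd 0.2 Frad -2.7 Fz 6.5 expect -5.36 g 39.2
```

Call:
arm_command:
  commands:
    - [0,-0.008,0,0,0,-0.006,-1]
    - [0,-0.008,0,0,0,-0.006,-1]

```text
clock: 9.75
tool_pos: [0.5855, -0.0598, 0.061]
orientation: [0.001, -0.334, 0.943, 0.0]
contact_force: [-1.6, 5.0, 6.9]
opening: 0.199
grip_force: 39.2
```

```bash
python3 -c "
from h import *
avg()"
```

```text
t 10.05 q 0.9136 Ftan -4.76 sd 0.39 Frad -2.37 Fz 6.3 expect -5.39 g 39.2
```

Call:
arm_command:
  commands:
    - [0,-0.008,0,0,0,-0.006,-1]
    - [0,-0.008,0,0,0,-0.006,-1]

```text
clock: 10.25
tool_pos: [0.5859, -0.0603, 0.0609]
orientation: [0.0, -0.338, 0.941, 0.001]
contact_force: [-2.8, 6.9, 7.1]
opening: 0.199
grip_force: 39.4
```

```bash
python3 -c "
from h import *
avg()"
```

```text
t 10.55 q 0.9197 Ftan -6.74 sd 0.5 Frad -2.68 Fz 7.1 expect -5.41 g 39.4
```

The force rose by 2.3 N while the motion lagged, so the pin has met the buffer at q ≈ 0.916. Now I'll ease forward.

Call:
arm_command:
  commands:
    - [0,0.008,0,0,0,0.006,-1]
    - [0,0.016,0,0,0,0.012,-1]
    - [0,0.02,0,0,0,0.015,-1]
    - [0,0.02,0,0,0,0.015,-1]

```text
clock: 10.95
tool_pos: [0.5843, -0.0583, 0.061]
orientation: [0.001, -0.327, 0.945, 0.0]
contact_force: [-1.3, 5.8, 5.8]
opening: 0.197
grip_force: 39.2
```

```bash
python3 -c "
from h import *
avg()"
```

```text
t 11.25 q 0.8988 Ftan -4.14 sd 0.59 Frad -2.82 Fz 6.1 expect -5.34 g 39.2
```

Call:
arm_command:
  commands:
    - [0,0.003,0,0,0,0.002,-1]
    - [0,0.006,0,0,0,0.005,-1]
    - [0,0.006,0,0,0,0.005,-1]

```text
clock: 11.55
tool_pos: [0.5837, -0.0576, 0.061]
orientation: [0.001, -0.323, 0.946, 0.0]
contact_force: [-1.0, 5.1, 6.2]
opening: 0.196
grip_force: 39.2
```

```bash
python3 -c "
from h import *
avg()"
```

```text
t 11.85 q 0.8917 Ftan -4.77 sd 0.31 Frad -2.34 Fz 6.0 expect -5.32 g 39.2
```

Call:
arm_command:
  commands:
    - [0,0.003,0,0,0,0.002,-1]
    - [0,0.003,0,0,0,0.002,-1]

```text
clock: 12.05
tool_pos: [0.5835, -0.0573, 0.061]
orientation: [0.001, -0.322, 0.947, 0.0]
contact_force: [-0.9, 4.2, 6.2]
opening: 0.2
grip_force: 39.2
```

```bash
python3 -c "
from h import *
avg()"
```

```text
t 12.35 q 0.8883 Ftan -4.2 sd 0.52 Frad -2.48 Fz 6.0 expect -5.3 g 39.2
```

Call:
arm_command:
  commands:
    - [0,0.003,0,0,0,0.002,-1]
    - [0,0.003,0,0,0,0.002,-1]

```text
clock: 12.55
tool_pos: [0.5832, -0.0569, 0.061]
orientation: [0.001, -0.32, 0.947, 0.0]
contact_force: [-1.4, 4.8, 6.3]
opening: 0.196
grip_force: 39.2
```

```bash
python3 -c "
from h import *
avg()"
```

```text
t 12.85 q 0.8849 Ftan -4.22 sd 0.32 Frad -2.89 Fz 6.2 expect -5.29 g 39.2
```

Call:
arm_command:
  commands:
    - [0,0.004,0,0,0,0.003,-1]
    - [0,0.004,0,0,0,0.003,-1]

```text
clock: 13.05
tool_pos: [0.5829, -0.0564, 0.061]
orientation: [0.001, -0.318, 0.948, 0.0]
contact_force: [-0.8, 3.9, 5.7]
opening: 0.195
grip_force: 39.2
```

```bash
python3 -c "
from h import *
avg()"
```

```text
t 13.35 q 0.88 Ftan -4.19 sd 0.61 Frad -2.49 Fz 6.0 expect -5.28 g 39.2
```

No unloading 5 mm back, so that was probably the sear's ramp and the arm had not passed the catch. I'll draw again, a little further, watching the force.

Call:
arm_command:
  commands:
    - [0,-0.01,0,0,0,-0.008,-1]
    - [0,-0.02,0,0,0,-0.015,-1]
    - [0,-0.03,0,0,0,-0.023,-1]
    - [0,-0.037,0,0,0,-0.028,-1]
    - [0,-0.037,0,0,0,-0.028,-1]

```text
clock: 13.85
tool_pos: [0.586, -0.0604, 0.061]
orientation: [0.001, -0.339, 0.941, 0.001]
contact_force: [-2.9, 8.0, 6.8]
opening: 0.202
grip_force: 39.3
```

```bash
python3 -c "
from h import *
avg()"
```

```text
t 14.15 q 0.9206 Ftan -7.23 sd 0.55 Frad -3.29 Fz 7.0 expect -5.41 g 39.3
```

Call:
arm_command:
  commands:
    - [0,-0.004,0,0,0,-0.003,-1]
    - [0,-0.007,0,0,0,-0.005,-1]
    - [0,-0.007,0,0,0,-0.005,-1]

```text
clock: 14.45
tool_pos: [0.5864, -0.0609, 0.061]
orientation: [0.0, -0.343, 0.939, 0.001]
contact_force: [-3.4, 8.9, 7.7]
opening: 0.193
grip_force: 39.5
```

```bash
python3 -c "
from h import *
avg()"
```

```text
t 14.75 q 0.9256 Ftan -9.31 sd 0.44 Frad -2.81 Fz 7.5 expect -5.43 g 39.5
```

Call:
arm_command:
  commands:
    - [0,-0.003,0,0,0,-0.002,-1]
    - [0,-0.005,0,0,0,-0.004,-1]
    - [0,-0.005,0,0,0,-0.004,-1]

```text
clock: 15.05
tool_pos: [0.5866, -0.0612, 0.061]
orientation: [0.0, -0.346, 0.938, 0.002]
contact_force: [-5.1, 10.8, 7.4]
opening: 0.194
grip_force: 39.6
```

```bash
python3 -c "
from h import *
avg()"
```

```text
t 15.35 q 0.9291 Ftan -11.35 sd 0.3 Frad -3.39 Fz 8.5 expect -5.44 g 39.6
```

The stiffness of 583 N/rad matches the buffer, with touch at ≈ 0.917. Easing forward again slowly.

Call:
arm_command:
  commands:
    - [0,0.006,0,0,0,0.005,-1]
    - [0,0.012,0,0,0,0.009,-1]
    - [0,0.018,0,0,0,0.014,-1]
    - [0,0.024,0,0,0,0.018,-1]
    - [0,0.03,0,0,0,0.023,-1]
    - [0,0.034,0,0,0,0.026,-1]
    - [0,0.034,0,0,0,0.026,-1]

```text
clock: 16.05
tool_pos: [0.5842, -0.0582, 0.061]
orientation: [0.001, -0.326, 0.945, 0.001]
contact_force: [-0.4, 5.7, 5.1]
opening: 0.201
grip_force: 39.2
```

```bash
python3 -c "
from h import *
avg()"
```

```text
t 16.35 q 0.8975 Ftan -4.0 sd 0.23 Frad -4.18 Fz 6.0 expect -5.34 g 39.2
```

Call:
arm_command:
  commands:
    - [0,0.004,0,0,0,0.003,-1]
    - [0,0.008,0,0,0,0.006,-1]
    - [0,0.008,0,0,0,0.006,-1]

```text
clock: 16.65
tool_pos: [0.5835, -0.0572, 0.061]
orientation: [0.001, -0.322, 0.947, 0.001]
contact_force: [0.1, 6.2, 5.0]
opening: 0.199
grip_force: 39.2
```

```bash
python3 -c "
from h import *
avg()"
```

```text
t 16.95 q 0.8881 Ftan -4.27 sd 0.32 Frad -3.8 Fz 5.7 expect -5.3 g 39.2
```

Call:
arm_command:
  commands:
    - [0,0.004,0,0,0,0.003,-1]
    - [0,0.008,0,0,0,0.006,-1]
    - [0,0.01,0,0,0,0.008,-1]
    - [0,0.01,0,0,0,0.008,-1]

```text
clock: 17.35
tool_pos: [0.5826, -0.0562, 0.061]
orientation: [0.001, -0.316, 0.949, 0.0]
contact_force: [1.6, 5.3, 5.7]
opening: 0.195
grip_force: 39.1
```

```bash
python3 -c "
from h import *
avg()"
```

```text
t 17.65 q 0.877 Ftan -3.32 sd 0.54 Frad -3.53 Fz 5.4 expect -5.27 g 39.1
```

```bash
cat >> h.py <<'E'
def tq(n=6):
    T=[];Fr=[];Q=[];M=[]
    for i in range(n):
        eyes.get_image("top"); s=r.sense(); p=s["tool_pos"][:2]-P; F=s["contact_force"]; m=s["moment"]
        T.append(p[0]*F[1]-p[1]*F[0]); M.append(m); Q.append(np.arctan2(p[1],p[0])%(2*np.pi)-2.907)
    M=np.array(M);q=np.mean(Q)
    print("t",round(s["clock"],2),"q",q.round(4),"rF",np.mean(T).round(3),"sd",np.std(T).round(3),"M",M.mean(0).round(3),"sd",M.std(0).round(3),"spring",round(.29+.42*q,3), "yaw-arm",np.round(np.arctan2(*Rq(s["orientation"])[[1,0],0])%(2*np.pi)-q-2.907,4))
E
python3 -c "
from h import *
tq()"
```

```text
t 17.95 q 0.8769 rF -0.468 sd 0.058 M [ 1.025 -0.127 -0.119] sd [0.035 0.023 0.025] spring 0.658 yaw-arm 0.0002
```

Call:
arm_command:
  commands:
    - [0,0.004,0,0,0,0.003,-1]
    - [0,0.008,0,0,0,0.006,-1]
    - [0,0.008,0,0,0,0.006,-1]

```text
clock: 18.25
tool_pos: [0.5825, -0.056, 0.061]
orientation: [0.001, -0.311, 0.95, -0.001]
contact_force: [5.7, 0.8, 4.0]
opening: 0.198
grip_force: 39.1
```

```bash
python3 -c "
from h import *
tq()"
```

```text
t 18.55 q 0.8753 rF 0.185 sd 0.069 M [ 0.406 -0.969 -0.017] sd [0.014 0.025 0.029] spring 0.658 yaw-arm -0.0081
```

The catch has taken over: the knob torque went from −0.59 to +0.17 N·m at q ≈ 0.876. I'll neutralise the residual push and release.

Call:
arm_command:
  commands:
    - [0,-0.0015,0,0,0,-0.003,-1]
    - [0,-0.0015,0,0,0,-0.003,-1]

```text
clock: 18.75
tool_pos: [0.5825, -0.056, 0.061]
orientation: [0.001, -0.313, 0.95, -0.0]
contact_force: [5.2, 2.2, 6.0]
opening: 0.198
grip_force: 39.2
```

```bash
python3 -c "
from h import *
tq(); avg(2)"
```

```text
t 19.05 q 0.8755 rF 0.062 sd 0.033 M [ 0.594 -0.846 -0.02 ] sd [0.019 0.021 0.013] spring 0.658 yaw-arm -0.0036
t 19.15 q 0.8756 Ftan 0.46 sd 0.22 Frad -5.57 Fz 5.2 expect -5.26 g 39.2
```

Call:
arm_command:
  commands:
    - [-0.003,0,0,0,0,0,-1]
    - [-0.003,0,0,0,0,0,-1]
    - [-0.003,0,0,0,0,0,-0.55]
    - [-0.003,0,0,0,0,0,-0.4]
    - [-0.003,0,0,0,0,0,-0.2]
    - [-0.003,0,0,0,0,0,0]
    - [-0.003,0,0,0,0,0,0]
  grip_force: 20

```text
clock: 19.85
tool_pos: [0.5817, -0.0559, 0.0601]
orientation: [-0.0, -0.313, 0.95, 0.0]
contact_force: [0.3, -0.5, 0.9]
opening: 0.496
grip_force: 0.0
```

```bash
python3 -c "
from h import *
tq(2); st(); saveshot('wF')
c=cam('wrist')
im=cv2.imread('pics/wF.png'); g=im.max(2)
a=2.907+.876
u=proj(c,[P[0]+.125*np.cos(a),P[1]+.125*np.sin(a),.093]); print('knob expected px',u, 'dark?',g[int(u[1])-4:int(u[1])+5,int(u[0])-4:int(u[0])+5].mean())
"
```

```text
t 19.95 q 0.8711 rF -0.026 sd 0.07 M [-0.008 -0.014  0.043] sd [0.035 0.    0.032] spring 0.656 yaw-arm 0.0007
t 19.95 p [ 0.5818 -0.0559  0.0602] yawx 3.7789 tilt [-3.e-04 -1.e-04 -1.e+00] q [-0.1   0.17 -0.06  1.34 -0.   -0.73] F [ 0.07 -0.39  0.24] op 0.494 g 0.0
knob expected px [275.66774619 302.67416542] dark? 21.987654320987655
```

Released with zero force and the knob still at the cocked place. Lift, then measure the uncovered seat.

Call:
arm_command:
  commands:
    - [0,0,-0.3,0,0,0,0]
    - [0,0,-0.6,0,0,0,0.3]
    - [0,0,-0.95,0,0,0,0.5]
    - [0,0,-0.95,0,0,0,0.5]
    - [0,0,-0.95,0,0,0,0.5]

```text
clock: 20.5
tool_pos: [0.5826, -0.056, 0.2044]
orientation: [0.001, -0.313, 0.95, -0.001]
contact_force: [-0.2, -0.4, -0.6]
opening: 0.75
grip_force: 0.0
```

```bash
cat >> h.py <<'E'
def fitc(c,im,X,R,z,thr=.8,mx=None):
    "fit a bright disc near world X on plane z"
    n=proj(c,[X[0],X[1],z]); g=cv2.GaussianBlur(im,(3,3),0).min(2).astype(float); x,y=n.astype(int); print("px",n.round(1))
    v=np.median(g[y-3:y+4,x-3:x+4]); rp=int(1.25*R*c["f"]/(c["o"][2]-z)); m=np.zeros(g.shape,np.uint8); cv2.circle(m,(x,y),rp,1,-1)
    b=((g>v*thr)&((g<v*mx) if mx else True)).astype(np.uint8)*m; b=cv2.morphologyEx(b,cv2.MORPH_OPEN,np.ones((3,3)))
    cn=max(cv2.findContours(b,0,1)[0],key=cv2.contourArea); h=cv2.convexHull(cn).reshape(-1,2); Q=np.array([onz(c,*q,z)[:2] for q in h])
    a=np.linalg.lstsq(np.c_[2*Q,np.ones(len(Q))],(Q**2).sum(1),rcond=None)[0]; rr=np.sqrt(a[2]+a[:2]@a[:2])
    print("centre",a[:2].round(4),"r",rr.round(4),"resid",np.std(np.hypot(*(Q-a[:2]).T)).round(4)); return a[:2]
E
python3 -c "
from h import *
s=st(); c,im=saveshot('wG')
try: fitc(c,im,[.570,.0736],.022,.02)
except Exception as e: print(e)
ct,it=shot('top','top1.png'); fitc(ct,it,[.57,.0736],.022,.02)
g=it.max(2)
for q in(0,.876):
    a=2.907+q; u=proj(ct,[P[0]+.125*np.cos(a),P[1]+.125*np.sin(a),.093]).astype(int); print('q',q,u,g[u[1]-1:u[1]+2,u[0]-1:u[0]+2].mean())
plan([.57,.16,.2],4.245)"
```

```text
t 20.5 p [ 0.5826 -0.056   0.2044] yawx 3.779 tilt [ 3.1e-03 -3.0e-04 -1.0e+00] q [-0.1   0.16  0.21  1.61 -0.   -0.73] F [-0.19 -0.44 -0.58] op 0.75 g 0.0
px [379.1 247. ]
centre [0.5692 0.072 ] r 0.0215 resid 0.0002
px [259.1 193.7]
centre [0.5705 0.073 ] r 0.0217 resid 0.0002
q 0 [268 193] 103.55555555555556
q 0.876 [311 184] 106.55555555555556
move [-0.794  1.202  0.011] turn [ 0.001 -0.001 -0.297]
```

Call:
arm_command:
  commands:
    - [-0.8,1,0,0,0,-0.297,0.5]
    - [-0.8,1,0,0,0,-0.297,0.5]
    - [-0.8,1,0,0,0,-0.297,0.5]
    - [-0.8,1,0,0,0,-0.297,0.5]
    - [-0.8,1,0,0,0,-0.297,0.5]
    - [-0.8,1,0,0,0,-0.297,0.5]
    - [-0.8,1,0,0,0,-0.297,0.5]

```text
clock: 21.3
tool_pos: [0.5887, 0.1353, 0.2017]
orientation: [-0.001, -0.524, 0.852, 0.0]
contact_force: [-0.4, -0.5, -0.2]
opening: 0.753
grip_force: 0.0
```

```bash
python3 -c "
from h import *
s=st(); c,im=saveshot('wH')
fitc(c,im,[.570,.073],.022,.02)
for n,c2 in(('H',c),('G',{k:v for k,v in np.load('pics/wG.npz').items()})):
  g=cv2.imread('pics/w%s.png'%n).max(2)
  for q in(0,.876):
    a=2.907+q; u=proj(c2,[P[0]+.125*np.cos(a),P[1]+.125*np.sin(a),.093]).astype(int); print(n,'q',q,u,g[u[1]-2:u[1]+3,u[0]-2:u[0]+3].mean())
plan([.5335,.3125,.16],4.245)"
```

```text
t 21.3 p [0.5887 0.1353 0.2017] yawx 4.2447 tilt [-1.7e-03 -7.0e-04 -1.0e+00] q [ 0.23  0.21  0.26  1.62 -0.   -0.88] F [-0.41 -0.47 -0.18] op 0.753 g 0.0
px [263.2 122.9]
centre [0.5695 0.0718] r 0.0217 resid 0.0001
H q 0 [255  85] 63.52
H q 0.876 [153 -49] 12.68
G q 0 [389 254] 220.12
G q 0.876 [275 203] 22.6
move [-0.89   0.864  0.28 ] turn [ 0.001 -0.001 -0.001]
```

Call:
arm_command:
  commands:
    - [-0.89,0.864,0.2,0,0,0,0.65]
    - [-0.89,0.864,0.2,0,0,0,0.65]
    - [-0.89,0.864,0.2,0,0,0,0.65]
    - [-0.89,0.864,0.2,0,0,0,0.65]
    - [-0.89,0.864,0.2,0,0,0,0.65]
    - [-0.89,0.864,0.2,0,0,0,0.65]
    - [-0.89,0.864,0.2,0,0,0,0.65]
    - [-0.89,0.864,0.2,0,0,0,0.65]

```text
clock: 22.15
tool_pos: [0.5342, 0.3122, 0.1732]
orientation: [0.0, -0.523, 0.852, -0.0]
contact_force: [0.0, 0.5, -0.0]
opening: 0.823
grip_force: 0.0
```

```bash
python3 -c "
from h import *
s=st(); c,im=saveshot('wI'); n=proj(c,[.5335,.3125,.015]); print(n)
x,y=n.astype(int); print(im[y-2:y+3,x-2:x+3].reshape(-1,3).mean(0), [im[y,x+k].tolist() for k in range(-90,91,15)], [im[y+k,x].tolist() for k in range(-90,61,15)])
plan([.5335,.3125,0],4.245)"
```

```text
t 22.15 p [0.5342 0.3122 0.1732] yawx 4.2433 tilt [ 5.e-04  1.e-04 -1.e+00] q [ 0.53  0.24  0.24  1.57 -0.   -0.57] F [ 0.01  0.55 -0.01] op 0.823 g 0.0
[276.20158611 192.86412855]
[143.2  138.16 129.48] [[98, 96, 92], [94, 93, 89], [97, 96, 93], [101, 99, 97], [140, 139, 138], [143, 136, 128], [144, 138, 129], [143, 139, 130], [161, 160, 159], [153, 150, 146], [155, 151, 147], [152, 148, 145], [151, 149, 144]] [[153, 150, 147], [152, 148, 145], [159, 156, 152], [154, 151, 147], [82, 81, 80], [145, 141, 133], [144, 138, 129], [141, 135, 127], [155, 153, 152], [158, 154, 150], [151, 147, 144]]
move [1.000e-03 5.000e-03 1.154e+00] turn [-0.     0.    -0.001]
```

View pics/wI.png

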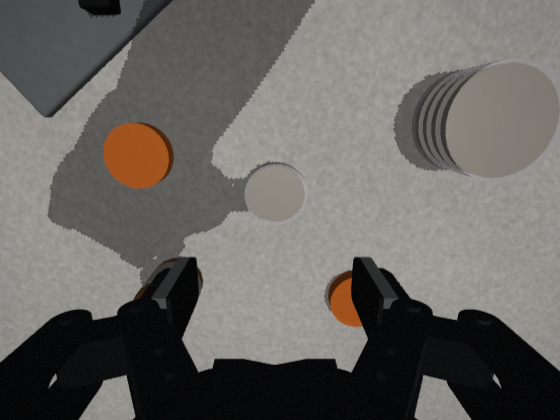

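The dish is centred at about (275,192), between orange discs at (138,155) and (350,298), and clear of the stack at (500,120). I'll descend partway and fit the mask at the same time.

Call:
arm_command:
  commands:
    - [0,0,0.3,0,0,0,0.65]
    - [0,0,0.6,0,0,0,0.65]
    - [0,0,0.6,0,0,0,0.65]
    - [0,0,0.6,0,0,0,0.65]
  grip_force: 20

```text
clock: 22.6
tool_pos: [0.5335, 0.3129, 0.0835]
orientation: [-0.0, -0.524, 0.852, 0.0]
contact_force: [-0.3, 0.3, 1.6]
opening: 0.824
grip_force: 0.0
```

```bash
python3 -c "
from h import *
c={k:v for k,v in np.load('pics/wI.npz').items()}
im=cv2.GaussianBlur(cv2.imread('pics/wI.png'),(5,5),0).astype(int); m=((im[:,:,2]-im[:,:,0])>9).astype(np.uint8); k=np.zeros_like(m); cv2.circle(k,(275,192),36,1,-1)
m=cv2.morphologyEx(m*k,cv2.MORPH_OPEN,np.ones((5,5))); cn=max(cv2.findContours(m,0,1)[0],key=cv2.contourArea); e=cv2.fitEllipse(cv2.convexHull(cn)); X=onz(c,*e[0],.015); print(e,X)
st(); plan([X[0],X[1],0],4.245)"
```

```text
((275.6021423339844, 193.19537353515625), (54.807167053222656, 55.869384765625), 105.30339813232422) [0.53415237 0.31252994 0.015     ]
t 22.6 p [0.5335 0.3129 0.0835] yawx 4.2444 tilt [-8.e-04 -4.e-04 -1.e+00] q [ 0.53  0.24  0.07  1.4   0.   -0.57] F [-0.28  0.27  1.63] op 0.824 g 0.0
move [-0.    -0.005  0.557] turn [ 0. -0. -0.]
```

Call:
arm_command:
  commands:
    - [0,-0.004,0.2,0,0,0,0.65]
    - [0,-0.004,0.4,0,0,0,0.65]
    - [0,-0.004,0.5,0,0,0,0.65]
    - [0,-0.004,0.55,0,0,0,0.65]
    - [0,-0.004,0.55,0,0,0,0.65]
    - [0,-0.004,0.55,0,0,0,0.5]
    - [0,-0.004,0.55,0,0,0,0.4]
    - [0,-0.004,0.55,0,0,0,0.3]
    - [0,-0.004,0.55,0,0,0,0.3]
    - [0,-0.004,0.55,0,0,0,0.3]
  grip_force: 20

```text
clock: 23.6
tool_pos: [0.5348, 0.3139, 0.0023]
orientation: [0.001, -0.524, 0.851, -0.0]
contact_force: [-0.2, -1.0, 6.5]
opening: 0.688
grip_force: 20.6
```

```bash
python3 -c "
from h import *
st()"
```

```text
t 23.6 p [0.5348 0.3139 0.0023] yawx 4.2455 tilt [ 0.0024  0.0014 -1.    ] q [ 0.53  0.28 -0.05  1.24 -0.   -0.57] F [-0.22 -1.    6.46] op 0.688 g 20.613546073436737
```

Call:
arm_command:
  commands:
    - [0,0,-0.1,0,0,0,0.2]
    - [0,0,-0.3,0,0,0,0.2]
    - [0,0,-0.5,0,0,0,0.2]
    - [0,0,-0.6,0,0,0,0.2]
    - [0,0,-0.6,0,0,0,0.2]

```text
clock: 24.1
tool_pos: [0.5352, 0.3141, 0.0936]
orientation: [0.002, -0.524, 0.852, -0.0]
contact_force: [-0.1, 0.5, -0.4]
opening: 0.693
grip_force: 21.9
```

```bash
python3 -c "
from h import *
s=st(); c,im=saveshot('wJ'); z0=s['tool_pos'][2]; R=Rq(s['orientation'])
m=((im[:,:,0].astype(int)-im[:,:,2])>9)&(im.max(2)>70)
m=m.astype(np.uint8); u=proj(c,s['tool_pos']+np.array([0,0,.013])); print('px',u)
k=np.zeros_like(m); cv2.circle(k,tuple(u.astype(int).tolist()),90,1,-1); m=cv2.morphologyEx(m*k,cv2.MORPH_OPEN,np.ones((5,5)))
cn=max(cv2.findContours(m,0,1)[0],key=cv2.contourArea); print(cv2.boundingRect(cn),cv2.contourArea(cn))
h=cn.reshape(-1,2); h=h[h[:,1]<np.percentile(h[:,1],45)]
Q=np.array([(R.T@(onz(c,*q,z0+.0127)-s['tool_pos']))[:2] for q in h])
a=np.linalg.lstsq(np.c_[2*Q,np.ones(len(Q))],(Q**2).sum(1),rcond=None)[0]; print('tool xy of dish',a[:2],np.sqrt(a[2]+a[:2]@a[:2]), 'top x',Q[:,0].max())
plan([.5697,.0725,.1],4.245)
"
```

```text
t 24.1 p [0.5352 0.3141 0.0936] yawx 4.2455 tilt [ 0.0042  0.0025 -1.    ] q [ 0.53  0.24  0.09  1.41 -0.   -0.57] F [-0.12  0.53 -0.41] op 0.693 g 21.875745356082916
px [276.53056588 281.08155483]
(215, 220, 120, 109) 10190.0
tool xy of dish [ 0.00213817 -0.00100522] 0.026242502744523916 top x 0.028327553905241536
move [ 1.33  -0.933 -0.059] turn [-0.001  0.001  0.   ]
```

Call:
arm_command:
  commands:
    - [0.3,-0.2,-0.05,0,0,0,0.2]
    - [0.6,-0.45,-0.05,0,0,0,0.2]
    - [0.9,-0.7,-0.05,0,0,0,0.2]
    - [1,-0.9,-0.05,0,0,0,0.2]
    - [1,-0.93,-0.05,0,0,0,0.2]
    - [1,-0.93,-0.05,0,0,0,0.2]
    - [1,-0.93,-0.05,0,0,0,0.2]

```text
clock: 24.85
tool_pos: [0.5902, 0.1171, 0.0965]
orientation: [-0.001, -0.524, 0.851, 0.001]
contact_force: [-0.5, -0.2, -0.5]
opening: 0.685
grip_force: 21.9
```

```bash
python3 -c "
from h import *
st(); plan([.5705,.0741,.06],4.245)"
```

```text
t 24.85 p [0.5902 0.1171 0.0965] yawx 4.2456 tilt [-2.1e-03 -1.0e-04 -1.0e+00] q [ 0.2   0.2   0.05  1.42  0.   -0.91] F [-0.47 -0.18 -0.53] op 0.685 g 21.946366131305695
move [ 0.315 -0.012  0.244] turn [ 0.001 -0.001  0.   ]
```

Call:
arm_command:
  commands:
    - [0.1,-0.004,0.05,0,0,0,0.2]
    - [0.2,-0.008,0.1,0,0,0,0.2]
    - [0.3,-0.012,0.2,0,0,0,0.2]
    - [0.315,-0.012,0.3,0,0,0,0.2]
    - [0.315,-0.012,0.3,0,0,0,0.2]
    - [0.315,-0.012,0.3,0,0,0,0.2]
    - [0.315,-0.012,0.3,0,0,0,0.2]
    - [0.315,-0.012,0.3,0,0,0,0.2]

```text
clock: 25.65
tool_pos: [0.5719, 0.0742, 0.0535]
orientation: [0.001, -0.525, 0.851, -0.0]
contact_force: [-0.3, -0.4, 0.3]
opening: 0.691
grip_force: 21.9
```

```bash
python3 -c "
from h import *
s=st(); plan([.5705,.0741,.0235],4.245)
c,im=saveshot('wK'); R=Rq(s['orientation']); z0=s['tool_pos'][2]
m=(((im[:,:,0].astype(int)-im[:,:,2])>9)&(im.max(2)>60)).astype(np.uint8); u=proj(c,s['tool_pos']+np.array([0,0,.013]))
k=np.zeros_like(m); cv2.circle(k,tuple(u.astype(int).tolist()),90,1,-1); m=cv2.morphologyEx(m*k,cv2.MORPH_OPEN,np.ones((5,5)))
cn=max(cv2.findContours(m,0,1)[0],key=cv2.contourArea); print(cv2.boundingRect(cn),cv2.contourArea(cn))
h=cn.reshape(-1,2); h=h[h[:,1]<np.percentile(h[:,1],45)]
Q=np.array([(R.T@(onz(c,*q,z0+.0127)-s['tool_pos']))[:2] for q in h])
print('top x',Q[:,0].max(), 'y range',Q[:,1].min(),Q[:,1].max())"
```

```text
t 25.65 p [0.5719 0.0742 0.0535] yawx 4.2461 tilt [ 1.1e-03  2.0e-04 -1.0e+00] q [ 0.13  0.15 -0.09  1.32  0.   -0.98] F [-0.32 -0.36  0.31] op 0.691 g 21.947688460350037
move [0.005 0.008 0.2  ] turn [-0.001  0.     0.001]
(215, 215, 120, 115) 10639.0
top x 0.030495081983560553 y range -0.026483111312082676 0.02462891929955478
```

Call:
arm_command:
  commands:
    - [0.005,0.008,0.06,0,0,0,0.2]
    - [0.005,0.008,0.12,0,0,0,0.2]
    - [0.005,0.008,0.16,0,0,0,0.2]
    - [0.005,0.008,0.19,0,0,0,0.2]
    - [0.005,0.008,0.2,0,0,0,0.2]
    - [0.005,0.008,0.2,0,0,0,0.2]
    - [0.005,0.008,0.2,0,0,0,0.2]

```text
clock: 26.4
tool_pos: [0.5701, 0.0735, 0.0229]
orientation: [0.0, -0.524, 0.852, -0.0]
contact_force: [0.3, 0.2, -1.1]
opening: 0.687
grip_force: 22.0
```

```bash
python3 -c "
from h import *
st(); avg(4); plan([.5705,.0741,.0223],4.245)"
```

```text
t 26.4 p [0.5701 0.0735 0.0229] yawx 4.2454 tilt [ 4.e-04  1.e-04 -1.e+00] q [ 0.13  0.17 -0.14  1.26  0.   -0.98] F [ 0.3   0.2  -1.14] op 0.687 g 21.95608377456665
t 26.6 q -0.229 Ftan 0.14 sd 0.54 Frad 0.1 Fz -0.2 expect -1.55 g 22.0
move [-0.005 -0.001  0.004] turn [-0.  0.  0.]
```

Call:
arm_command:
  commands:
    - [-0.004,0,0.005,0,0,0,0.2]
    - [-0.004,0,0.007,0,0,0,0.2]
    - [-0.004,0,0.007,0,0,0,0.2]

```text
clock: 26.9
tool_pos: [0.5703, 0.0739, 0.0224]
orientation: [0.0, -0.524, 0.852, -0.0]
contact_force: [-1.4, -1.4, 5.0]
opening: 0.689
grip_force: 22.4
```

```bash
python3 -c "
from h import *
avg(4); st()"
```

```text
t 27.1 q -0.2324 Ftan 2.21 sd 0.75 Frad 1.92 Fz 5.2 expect -1.54 g 22.4
t 27.1 p [0.5703 0.0739 0.0224] yawx 4.2453 tilt [ 5.e-04 -3.e-04 -1.e+00] q [ 0.13  0.17 -0.14  1.26 -0.   -0.97] F [-2.77 -0.96  5.6 ] op 0.69 g 22.424204349517822
```

The dish is seated (Fz 5 N at z = 0.0224). Releasing and rising.

Call:
arm_command:
  commands:
    - [-0.004,0,0,0,0,0,0.42]
    - [-0.004,0,0,0,0,0,0.5]
    - [-0.004,0,0,0,0,0,0.6]
    - [-0.004,0,0,0,0,0,0.6]
    - [-0.004,0,-0.05,0,0,0,0.6]
    - [-0.004,0,-0.2,0,0,0,0.6]
    - [-0.004,0,-0.5,0,0,0,0.6]
    - [-0.004,0,-0.9,0,0,0,0.6]
    - [-0.004,0,-1,0,0,0,0.6]
    - [-0.004,0,-1,0,0,0,0.6]

```text
clock: 28.1
tool_pos: [0.5722, 0.0748, 0.1771]
orientation: [0.003, -0.524, 0.852, -0.002]
contact_force: [-0.4, -0.1, 0.1]
opening: 0.807
grip_force: 0.0
```

```bash
cat >> h.py <<'E'
def dishfit(c,im,X,z=.035):
    "im RGB; centre of the cream disc at height z"
    d=cv2.GaussianBlur(im,(5,5),0).astype(int); m=((d[:,:,0]-d[:,:,2])>7).astype(np.uint8); n=proj(c,[*X,z]); k=np.zeros_like(m)
    cv2.circle(k,tuple(n.astype(int).tolist()),int(.034*c["f"]/(c["o"][2]-z)),1,-1); m=cv2.morphologyEx(m*k,cv2.MORPH_OPEN,np.ones((5,5)))
    cn=max(cv2.findContours(m,0,1)[0],key=cv2.contourArea); e=cv2.fitEllipse(cv2.convexHull(cn)); print("px",n,e,"world",onz(c,*e[0],z).round(4))
E
python3 -c "
from h import *
st(); c,im=saveshot('wL'); dishfit(c,im,[.5697,.0725])"
```

```text
t 28.1 p [0.5722 0.0748 0.1771] yawx 4.2455 tilt [ 0.0074  0.001  -1.    ] q [ 0.13  0.13  0.12  1.55  0.   -0.97] F [-0.41 -0.1   0.07] op 0.807 g 0.0
px [277.69722656 192.9454955 ] ((276.9508361816406, 192.7126922607422), (59.35780334472656, 60.012474060058594), 88.02789306640625) world [0.5702 0.072  0.035 ]
```

Call:
arm_command:
  commands:
    - [-0.3,0,-0.2,0,0,0,0.6]
    - [-0.6,0,-0.4,0,0,0,0.6]
    - [-0.75,0,-0.5,0,0,0,0.6]
    - [-0.75,0,-0.5,0,0,0,0.6]
    - [-0.75,0,-0.5,0,0,0,0.6]
    - [-0.75,0,-0.5,0,0,0,0.6]
    - [-0.75,0,-0.5,0,0,0,0.6]

```text
clock: 28.85
tool_pos: [0.6205, 0.174, 0.2458]
orientation: [-0.001, -0.524, 0.852, 0.0]
contact_force: [0.1, -0.0, 0.8]
opening: 0.8
grip_force: 0.0
```

```bash
python3 -c "
from h import *
st(); c,im=saveshot('wM'); dishfit(c,im,[.5697,.0725])
ct,it=shot('top','top2.png')
for nm,cc,ii in(('wM',c,im),('top',ct,it)):
  g=ii.max(2)
  for q in(0,.876):
    a=2.907+q
    for rr,z in((.125,.092),(.09,.051)):
      u=proj(cc,[P[0]+rr*np.cos(a),P[1]+rr*np.sin(a),z]).astype(int)
      if 3<u[0]<556 and 3<u[1]<416: print(nm,q,rr,u,ii[u[1]-1:u[1]+2,u[0]-1:u[0]+2].reshape(-1,3).mean(0).round())
a0=cv2.imread('pics/top0.png').astype(int); d=np.abs(a0-it[:,:,::-1]).max(2)
for n,u in dict(bottle=(150,154),or1=(202,171),or2=(112,218),jar=(452,162),box=(450,220),dishold=(168,208)).items(): print(n,d[u[1]-12:u[1]+13,u[0]-12:u[0]+13].max())
"
```

```text
t 28.85 p [0.6205 0.174  0.2458] yawx 4.2445 tilt [-1.6e-03 -6.0e-04 -1.0e+00] q [ 0.27  0.34  0.5   1.73 -0.   -0.83] F [ 0.11 -0.01  0.76] op 0.8 g 0.0
px [274.46595735  71.48094842] ((273.8659362792969, 73.26970672607422), (52.409889221191406, 56.805580139160156), 1.082189917564392) world [0.571  0.0737 0.035 ]
wM 0 0.125 [271  26] [54. 55. 56.]
wM 0 0.09 [235  47] [54. 55. 56.]
top 0 0.125 [268 193] [117. 112. 109.]
top 0 0.09 [272 182] [54. 54. 57.]
top 0.876 0.125 [311 184] [39. 38. 40.]
top 0.876 0.09 [302 176] [111. 105. 112.]
bottle 76
or1 84
or2 7
jar 7
box 7
dishold 37
```

```bash
python3 -c "
from h import *
for i in range(3): eyes.get_image('top')
st(); c,im=saveshot('wN'); dishfit(c,im,[.5697,.0725])
ct=cam('top'); it=cv2.imread('pics/top2.png')[:,:,::-1].copy(); dishfit(ct,it,[.5697,.0725]); fitc(ct,it,[.5697,.0725],.03,.035,.85)"
```

```text
t 29.1 p [0.621  0.1746 0.2468] yawx 4.2449 tilt [-0.  0. -1.] q [ 0.27  0.34  0.5   1.73  0.   -0.83] F [-0.06  0.04  0.48] op 0.803 g 0.0
px [274.90073864  70.58974021] ((274.3221740722656, 72.43445587158203), (52.55549621582031, 56.5256462097168), 1.4236633777618408) world [0.571  0.0738 0.035 ]
px [259.29105859 192.86474158] ((258.37774658203125, 192.24903869628906), (18.866512298583984, 19.616361618041992), 39.896484375) world [0.5713 0.0748 0.035 ]
px [259.3 192.9]
centre [0.572  0.0746] r 0.0282 resid 0.0002
```

The arm is cocked at q ≈ 0.876, the dish is level on the seat within about 1–2 mm of centre, and the robot is clear. Handing in.

```bash
python3 -c "
from cell import r
print(r.close_job())"
```

```text
the job is handed in; nothing more can be done
None
```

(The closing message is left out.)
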